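Lay a power supply over and seat it in a sign's gear tray

ROBOT

A 7-joint arm with a two-finger parallel gripper is mounted at the origin on the work surface. World frame = base frame: x ahead of the robot, y to its left, z up, the work surface at z = 0. Lengths are in mm, angles in rad, forces in N, time in s.
With the tool pointing down it reaches from about 425 to 950 mm from the base axis. Payload 16.7 kg.
Tool frame: the origin (TCP) lies midway between the tips of the shut fingers; the grasp point (between the pads) lies 19 mm behind it; z points along the fingers, x is the direction in which the jaws open and shut, and the axes are right-handed (so a half turn about z gives the same grasp; the last joint's range is limited). The gripper opens to 94 mm and grips with 3 to 60 N. Pads are 16 mm wide; open, the fingers measure 119 mm over their backs; the gripper's body (75 mm by 177 mm) begins 78 mm behind the grasp point.
Start: joints at [0.993, 0.426, 0.074, 1.606, -0.034, 1.111, -0.067], TCP at [280.617, -613.864, 205.467] pointing down, gripper open.
Joint ranges: [-2.85, 2.85], [-0.5, 2.14], [-1.23, 1.37], [0.21, 2.46], [-1.02, 4.16], [0.16, 2.05], [-2.73, 2.73]. Speed limits (rad/s): [1.89, 1.89, 2.39, 2.39, 3.01, 3.01, 3.01].

INTERFACE

Orientations are given as a unit quaternion [x, y, z, w].
In Python, from rig import ctrl gives the robot as it stands.
- The arm moves only by the shell command python3 -m handwheel 'ROWS'. ROWS is JSON, a list that holds one entry, the list of rows, each a list of 5 numbers: the finger opening in mm, from 0 to 94, then the shift along the tool's x, y, z in mm, then the turn about the tool's z in degrees. A call has exactly 8 rows; each row shifts and turns the commanded pose from where the row before left it, along the tool's axes as they then stand; what a row does not reach is not made up. A row lasts 1/8 s, in which the tool goes at most 62.5 mm and 10.7 degrees, less where a joint would pass 70% of its speed; a pose out of reach is approached as far as the arm can. A call is refused whole if a number of a shift passes 62.5 or a number of a turn 10.7, either way. A call with a gripper value outside its range is refused whole. The fingers move at their own pace and stop on an object; the grip force is fixed at half the most. Time passes only in rows, so rows that do not move let the fingers close, or fill a call up. It gives the time, the measured TCP pose, the force and the opening at its end, in the units of the state.
- ctrl.read_state(): the state, without advancing time (a new reading comes with each control period).
- ctrl.read_camera(name): name is "side" or "top" or "wrist"; returns the picture (400x640x3 uint8, red, green, blue); there is no depth.
- ctrl.camera_model(name): a dict with "fov_y" (degrees; the focal length in pixels is half the picture's height over the tangent of half this angle, whatever the lens; pixels are square), "cx", "cy" (the principal point, pixels), "eye" and "attitude" of the camera in the world; the wrist camera has in their place "tool_from_camera" (4x4, takes a point from camera to tool coordinates, whose origin is the TCP and whose axes are the tool frame's). Camera axes: x right, y down, z forward; pixel columns grow to the right and rows downward; lengths in mm; the calibration is good to about 2 mm. A picture is of the moment at which its call begins: read the wrist's pose just before it. camera_model takes no time and is no camera call.
- ctrl.sign_off(): hands the job in, once; it reports no verdict.
Trained networks look in the newest picture that a camera, given by its name, has taken for a name from the list of things; names that differ only in an ending like _2 or _b are one class to them, and where a whole thing is asked for, a point or a joint stands for the part that bears it (a point fixed in the world has none). Each returns a list of dicts, best first, with "p" (0 to 1); they miss things now and then, are a little off and sometimes report something else, mostly with a low value. They report only what shows in the picture. A call takes as long as a camera call. They do not tell look-alikes from the thing itself.
- ctrl.trace(camera, name): "region" (400x640 bool, what is visible of it) and "bbox" ([centre column, centre row, width, height] in pixels, round what is visible of it).
- ctrl.spot_point(camera, name): "centre" ([column, row] in pixels: a listed point, or the origin of a listed thing).
The state is a dict: "clock": time; "joints": joint angles; "joint_velocities": joint speeds; "joint_efforts": joint torques, N m; "tool_pos": TCP position; "ee_rot": TCP orientation; "force": force on the tool from outside, world axes, zero at the start; "wrist_torque": the same for the moment, N m; "opening": finger opening in mm.
Only numpy, scipy, OpenCV 4.12 (cv2) and the standard library are available. Lean on these libraries where they do the work, as an engineer would, in place of code of your own. Each camera call takes 0.05 s, during which the arm holds its last target.

TASK

The power supply is standing on end on the thin apron of the sign's gear tray. Push it high up so that its foot catches on the low edge of the raised bed and it tips over onto its side on the bed, then slide it along the bed until its end is fully home against the end stop and press it there steadily with about 10 N for a second, and then push it sideways fully home against the side rail and press it there in the same way, so that it is left lying flat and square in that corner. Never push on it with more than 30 N, and leave the other things where they are.

Things in the scene. Friction and masses are not known exactly. Their poses are not given: they have to be found in the camera images.
- tray: Fixed sheet-metal tray. Origin at table height, under the front edge of the raised bed (the low stop); x runs from apron to bed and end stop, z up. Bare steel apron: x -160 to 0 mm, top 4 mm above the table. Aluminium bed: x 0 to 250 mm, top at 12 mm, so an 8 mm step. Both y -70 to +80 mm. Smooth, friction about 0.15: the power supply slides to the step when pushed, then tips there.
- rail: Dark steel side rail fixed on the bed along tray x (10 to 200 mm), 10 mm thick, 16 mm high above the bed. Origin at bed height, mid-length, on the face that looks to tray +y, which the power supply must touch (at tray y = -55 mm); axes as the tray's.
- end_stop: Dark steel bar fixed across the bed, 100 mm long along tray y, 14 mm thick, 20 mm high above the bed. Origin at bed height, mid-length, on the face that looks to tray -x, which the power supply must touch; axes as the tray's. That face lies 140 to 170 mm from the bed's front edge.
- psu_center (a point): Centre of the power supply: closed aluminium block, black end caps, 0.5-0.85 kg, 50 x 64 x 116 mm along its x, y, z. Starts upright on the apron, x within 0.1 rad of tray x, front face 15-45 mm short of the bed. Tipping takes under 5 N and some 45 mm of travel near its top after the foot catches; it then falls onto the bed. Ends with z along tray x, x down.
- sign_dot: Bystander, to be left alone: round brass-sided sign piece, 76 mm across, 40 mm high, green face. Origin at the centre of its underside.
- sign_bar: Bystander, to be left alone: bar-shaped brass-sided sign piece, 120 x 35 x 43 mm, green face. Origin at the centre of its underside.
- screw_jar: Bystander, to be left alone: glass jar with steel lid, 52 mm across, 60 mm high. Origin at the centre of its underside.
- screwdriver: Bystander, to be left alone: screwdriver lying on the table. Origin at the centre of its underside.
- screw_tin: Bystander, to be left alone: small steel tin, 36 mm across, 22 mm high, standing on the bed behind the end stop. Origin at the centre of its underside.
- tape_roll: Bystander, to be left alone: empty cardboard ring of a tape roll, 90 mm across, 30 mm high. Origin at the centre of its underside.
Mind the look-alikes: they are no part of the job. Of the things like the part that bears psu_center, leave any that is red; of the rest the smaller one is meant.

How it is judged:
By the outcome, as a careful person would: the job done as asked, in the order asked, and still so for the second after the job is handed in, with the robot touching nothing.
It also fails if it takes over 67 s, if anything falls off the work surface, if the arm or the gripper's body presses on something with over 40 N, if the wrist force passes 120 N, or if a joint passes its speed limit or range.

## Working session

There is one attempt and no reset: what is moved stays moved. The work goes in short steps, Python scripts to look and compute and a shell command to move; the robot and the scene stay as the last step left them, time stands still between calls to the robot, and variables do not carry over. Pictures are saved under pics/ and viewed, and the job is handed in when it is done.

```bash
ls; mkdir -p pics; python3 - <<'E'
from rig import ctrl
import cv2
s=ctrl.read_state()
for k in s: print(k,s[k])
for n in("side","top","wrist"):
    im=ctrl.read_camera(n); cv2.imwrite(f"pics/{n}0.png",im[:,:,::-1]); print(n,ctrl.camera_model(n))
E
```

```text
pics
clock 0.0
joints [ 0.99248187  0.42673488  0.07381343  1.60664142 -0.03405602  1.11079611
 -0.06710859]
joint_velocities [ 0.00019911  0.0002175  -0.00048562 -0.00093287  0.00077457 -0.00110697
 -0.00072566]
joint_efforts [ 4.42336222e-04 -9.35807204e+01  3.66778046e+00 -4.54193115e+01
 -4.85295395e-02  2.02798279e-02  1.16352235e-04]
tool_pos [ 280.44719834 -613.47659383  204.75740696]
ee_rot [ 8.41368978e-01 -5.40460734e-01 -5.86777728e-04 -3.04311265e-04]
force [-0.32180899  0.00558554 -0.15913272]
wrist_torque [ 0.01367076 -0.02649918  0.04523796]
opening 93.85757678282098
side {'fov_y': 56.407082658982745, 'cx': 319.6719854598959, 'cy': 197.1035910349593, 'eye': array([108.40828944, 479.92063462, 458.82147964]), 'attitude': array([-0.33434525,  0.80128662, -0.45658699,  0.19411678])}
top {'fov_y': 48.6646182583815, 'cx': 314.4427223868702, 'cy': 202.9778142746939, 'eye': array([ 475.21735337,   25.44142726, 1084.85491488]), 'attitude': array([-0.6995523 ,  0.71299836, -0.02554303,  0.0400932 ])}
wrist {'fov_y': 65.83018682892916, 'cx': 324.49713935301327, 'cy': 202.91357317775248, 'tool_from_camera': array([[ 9.99999961e-01, -3.41579503e-06, -2.80444919e-04,
        -3.18147495e-01],
       [ 6.74481447e-05,  9.73509443e-01,  2.28646800e-01,
        -6.54637103e+01],
       [ 2.72234767e-04, -2.28646810e-01,  9.73509405e-01,
        -1.78728941e+02],
       [ 0.00000000e+00,  0.00000000e+00,  0.00000000e+00,
         1.00000000e+00]])}
```

View pics/side0.png

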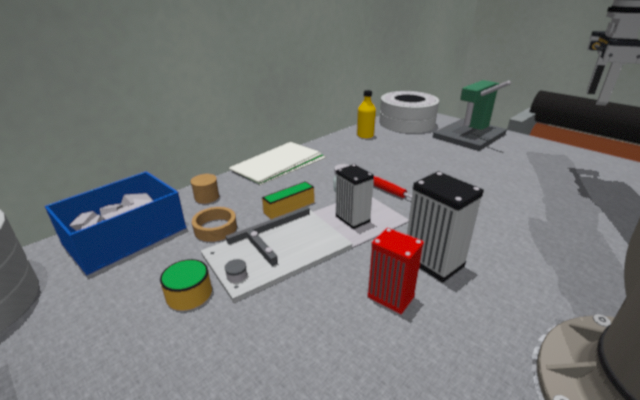

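View pics/top0.png

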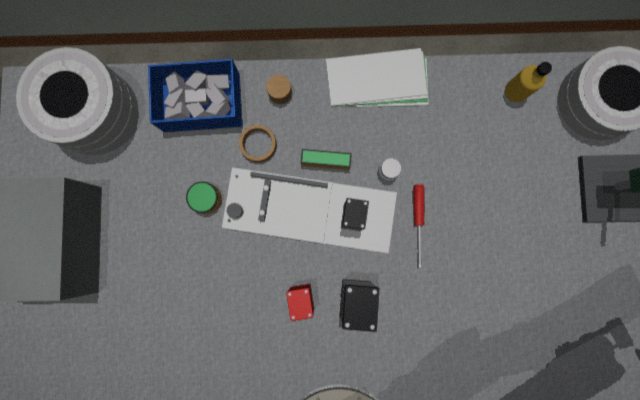

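View pics/wrist0.png

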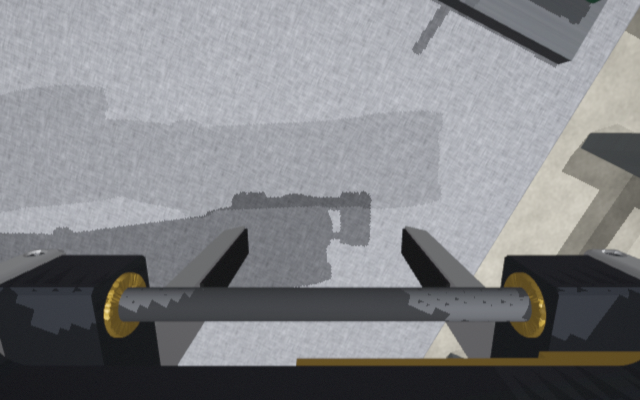

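The meant unit is the small grey block on the tray: top (355,214), side (354,195). The red one and the larger one with the black top are look-alikes. The rail is on the far side and the end stop is at top (265,200). I'll zoom in to measure.

```bash
cat > h.py <<'E'
import numpy as np, cv2
from scipy.spatial.transform import Rotation as R
from rig import ctrl
def cam(n):
    m=ctrl.camera_model(n); f=200/np.tan(np.radians(m['fov_y']/2))
    if n=='wrist':
        s=ctrl.read_state(); Rt=R.from_quat(s['ee_rot']).as_matrix(); T=m['tool_from_camera']
        return Rt@T[:3,:3], np.array(s['tool_pos'])+Rt@T[:3,3], f,m['cx'],m['cy']
    return R.from_quat(m['attitude']).as_matrix(), m['eye'], f,m['cx'],m['cy']
def ray(c,p):
    Rm,e,f,cx,cy=c; d=Rm@np.array([(p[0]-cx)/f,(p[1]-cy)/f,1]); return e,d/np.linalg.norm(d)
def onz(c,p,z):
    e,d=ray(c,p); return e+d*(z-e[2])/d[2]
def proj(c,X):
    Rm,e,f,cx,cy=c; v=Rm.T@(np.array(X)-e); return np.array([cx+f*v[0]/v[2],cy+f*v[1]/v[2]])
def tri(c1,p1,c2,p2):
    e1,d1=ray(c1,p1);e2,d2=ray(c2,p2)
    A=np.stack([d1,-d2],1); t=np.linalg.lstsq(A,e2-e1,rcond=None)[0]
    a=e1+t[0]*d1;b=e2+t[1]*d2; return (a+b)/2,np.linalg.norm(a-b)
def crop(im,x0,y0,w,h,k,name):
    cv2.imwrite('pics/'+name,cv2.resize(im[y0:y0+h,x0:x0+w,::-1],None,fx=k,fy=k,interpolation=cv2.INTER_CUBIC))
E
python3 - <<'E'
from h import *
t=cv2.imread('pics/top0.png')[:,:,::-1]; s=cv2.imread('pics/side0.png')[:,:,::-1]
crop(t,215,150,200,120,4,'topz0.png'); crop(s,190,150,230,150,3.4,'sidez0.png')
E
```

```text
(no output)
```

View pics/topz0.png

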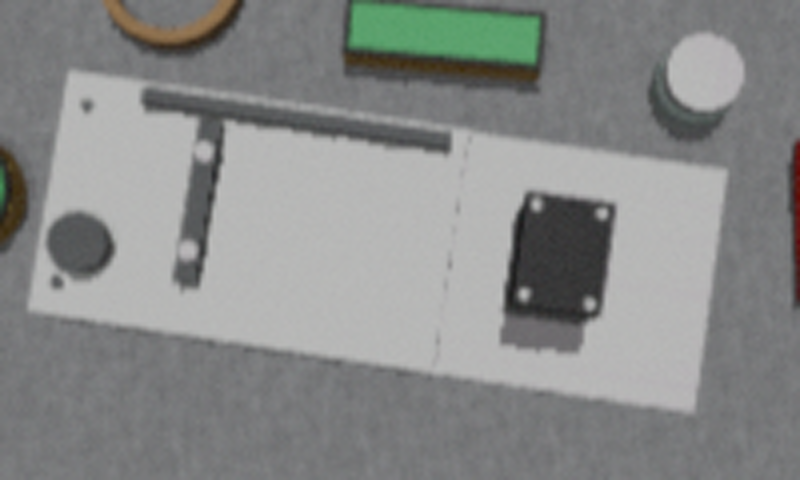

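View pics/sidez0.png

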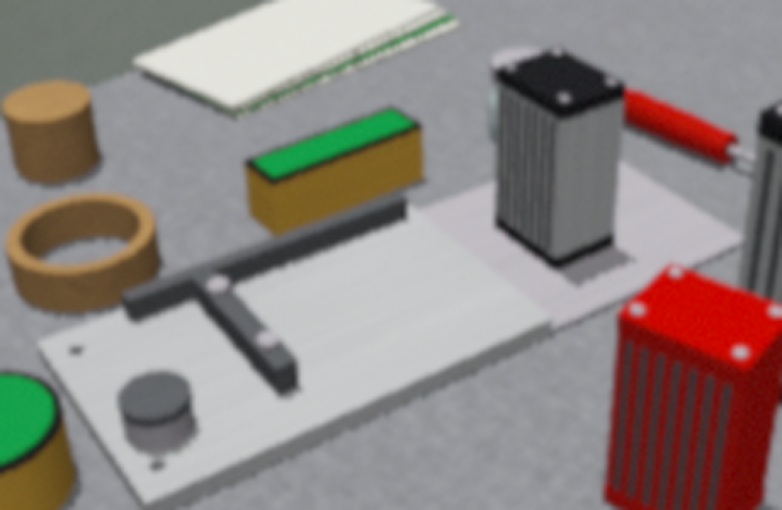

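```bash
python3 - <<'E'
from h import *
c=cam('top'); cs=cam('side')
u=lambda x,y:((x+.5)/4-.5+215,(y+.5)/4-.5+150)
v=lambda x,y:((x+.5)/3.4-.5+190,(y+.5)/3.4-.5+150)
for n,p,z in [('bedFL',(70,70),12),('bedNL',(28,311),12),('aprNR',(694,412),4),('aprFR',(727,168),4),('stepF',(469,132),12),('stepN',(437,373),12),
 ('railface R',(450,150),28),('railface L',(225,121),28),('railtopfarL',(146,90),28),('railtopfarR',(450,133),28),
 ('stopface N',(200,287),32),('stopface F',(224,125),32),
 ('psuFL',(530,192),120),('psuFR',(614,204),120),('psuNR',(600,318),120),('psuNL',(517,307),120),('jar',(705,71),60),('bartopN R',(540,65),43),('bartopNL',(347,52),43)]:
    print(n,onz(c,u(*p),z).round(1))
for n,a,b in [('psuFR',(614,204),(557,49)),('psuFL',(530,192),(500,72)),('psuNL',(517,307),(560,110)),('psuNR',(600,318),(622,85)),('bedNL',(28,311),(148,502)),('bedFL',(70,70),(40,345)),('stepN',(437,373),(551,322)),('stopNtop',(200,287),(296,362))]:
    q,e=tri(c,u(*a),cs,v(*b)); print(n,q.round(1),round(e,1))
E
```

```text
bedFL [668.2 248.   12. ]
bedNL [520.2 273.8  12. ]
aprNR [ 451.8 -129.4    4. ]
aprFR [ 600.  -154.5    4. ]
stepF [624.5   3.1  12. ]
stepN [478.1  25.6  12. ]
railface R [611.6  15.1  28. ]
railface L [632.  150.6  28. ]
railtopfarL [652.  198.4  28. ]
railtopfarR [621.9  14.9  28. ]
stopface N [531.8 166.   32. ]
stopface F [629.  150.8  32. ]
psuFL [575.6 -27.3 120. ]
psuFR [568.1 -73.  120. ]
psuNR [506.  -63.6 120. ]
psuNL [512.8 -18.7 120. ]
jar [ 650.8 -134.4   60. ]
bartopN R [659.5 -39.3  43. ]
bartopNL [669.8  75.5  43. ]
psuFR [569.2 -72.4 117.7] 2.4
psuFL [576.4 -27.3 115.2] 0.9
psuNL [515.6 -16.7 116. ] 6.7
psuNR [508.1 -62.2 118.3] 5.1
bedNL [520.5 274.   12.9] 1.2
bedFL [668.9 248.9   9.3] 0.8
stepN [479.9  27.1   7.6] 4.6
stopNtop [534.  168.7  28.9] 6.0
```

Tray fit: origin ≈ (557, 14), x axis (0.167, 0.986), rail at y≈-54 and stop face at x≈146. The PSU centre is at tray (-61.5, 6), turned about 1°. I'll square the tool to the tray first.

```bash
python3 -m handwheel '[[[20,0,0,0,-7],[20,0,0,0,-7],[20,0,0,0,-7],[20,0,0,0,-7],[20,0,0,0,-7],[20,0,0,0,-7],[20,0,0,0,-7],[20,0,0,0,-6.8]]]'
cat >> h.py <<'E'
O=np.array([557.,14.]); TX=np.array([.167,.986]); TX/=np.linalg.norm(TX); TY=np.array([-TX[1],TX[0]])
def tw(x,y): return O+x*TX+y*TY
def wt(p): d=np.array(p[:2])-O; return np.array([d@TX,d@TY])
def st(goal=None):
    s=ctrl.read_state(); p=s['tool_pos']; Rm=R.from_quat(s['ee_rot']).as_matrix()
    print('t',round(s['clock'],2),'p',p.round(1),'tray',wt(p).round(1),'xang',round(np.degrees(np.arctan2(Rm[1,0],Rm[0,0])),2),'F',np.round(s['force'],1),'Ftray',np.round([np.dot(s['force'][:2],TX),np.dot(s['force'][:2],TY)],1),'open',round(s['opening'],1))
    print('want xang',round(np.degrees(np.arctan2(-TY[1],-TY[0])),2),'joints',np.round(s['joints'],2))
    if goal is not None:
        g=np.r_[tw(goal[0],goal[1]),goal[2]]; print('tool shift',(Rm.T@(g-p)).round(1))
E
python3 -c "
from h import *
st((-118,6,205))"
```

```text
clock: 1.15
tool_pos: [280.5, -613.7, 205.2]
ee_rot: [0.997, -0.082, -0.0, -0.0]
force: [-0.4, 0.4, 0.3]
opening: 20.7
t 1.15 p [ 280.5 -613.7  205.2] tray [-665.1  167.8] xang -9.41 F [-0.4  0.4  0.3] Ftray [0.3 0.5] open 20.7
want xang -9.61 joints [ 1.14  0.43 -0.12  1.6   0.06  1.12  0.84]
tool shift [ 1.637e+02 -5.465e+02  4.000e-01]
```

```bash
python3 -m handwheel '[[[20,14,-45,0,0],[20,14,-45,0,0],[20,14,-45,0,0],[20,14,-45,0,0],[20,14,-45,0,0],[20,14,-45,0,0],[20,14,-45,0,0],[20,14,-45,0,0]]]'
python3 -c "
from h import *
st((-118,6,205))"
```

```text
clock: 2.15
tool_pos: [451.7, -276.3, 205.5]
ee_rot: [0.996, -0.084, -0.0, 0.0]
force: [1.8, -0.5, 0.5]
opening: 20.0
t 2.15 p [ 451.7 -276.3  205.5] tray [-303.8   55.4] xang -9.64 F [ 1.8 -0.5  0.5] Ftray [-0.2 -1.9] open 20.0
want xang -9.61 joints [ 0.7   0.21 -0.31  1.91  0.07  1.03  0.19]
tool shift [  49.3 -185.8    0.5]
```

```bash
python3 -m handwheel '[[[20,8,-31,0,0],[20,8,-31,0,0],[20,8,-31,0,0],[20,8,-31,0,0],[20,8,-31,0,0],[20,8,-31,0,0],[20,0,0,0,0],[20,0,0,0,0]]]'
python3 -c "
from h import *
st((-118,6,98))
for n in ('wrist','top','side'):
    im=ctrl.read_camera(n)
    if n=='wrist': crop(im,0,0,640,400,1.25,'w1.png')
    elif n=='side': crop(im,250,80,240,180,3,'s1.png')
"
```

```text
clock: 3.15
tool_pos: [529.4, -102.9, 205.3]
ee_rot: [0.996, -0.084, -0.0, 0.0]
force: [-0.0, -0.4, -0.9]
opening: 20.1
t 3.15 p [ 529.4 -102.9  205.3] tray [-119.9    7.7] xang -9.65 F [-0.  -0.4 -0.9] Ftray [-0.4 -0. ] open 20.1
want xang -9.61 joints [ 0.44  0.23 -0.43  1.89  0.11  1.04 -0.2 ]
tool shift [  1.7  -1.9 107.3]
```

View pics/w1.png

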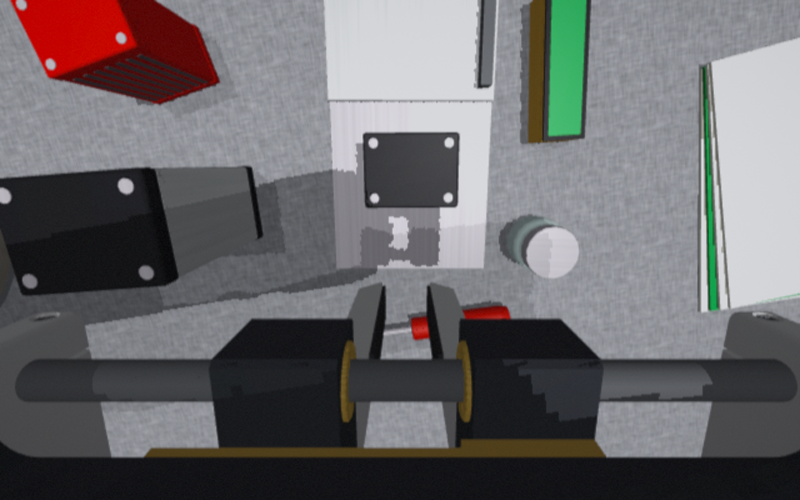

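View pics/s1.png

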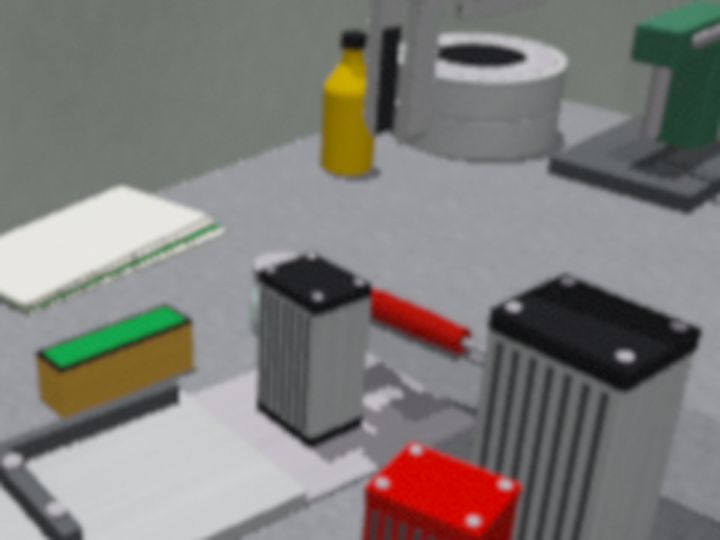

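Wrist view: the PSU top is at crop (364–458, 133–207), square to the tool, with the fingers behind it. The tall look-alike stands to the left, at crop (0–260, 170–290). I'll check its height and the PSU from this view.

```bash
python3 -c "
from h import *
c=cam('wrist');t=cam('top');s=cam('side')
k=lambda x,y:((x+.5)/1.25-.5,(y+.5)/1.25-.5)
u=lambda x,y:((x+.5)/4-.5+215,(y+.5)/4-.5+150)
P=[]
for w,a in [((458,207),(614,204)),((458,133),(530,192)),((364,134),(517,307)),((366,207),(600,318))]:
    q,e=tri(c,k(*w),t,u(*a)); z=onz(c,k(*w),120); print(q.round(1),round(e,1),wt(q).round(1),'z120',wt(z).round(1))
for w,z in [((330,100),12),((493,101),12),((336,268),4),((484,267),4),((477,87),28)]: print(w,wt(onz(c,k(*w),z)).round(1))
# tall one: screws: wrist (125,186),(146,272) ; side s1 crop (567,281)? 
v=lambda x,y:((x+.5)/3-.5+250,(y+.5)/3-.5+80)
# top screws far: top image px
for w,sd in [((125,186),(515,307)),((146,272),(568,281)),((30,281),(680,326))]:
    q,e=tri(c,k(*w),s,v(*sd)); print('tall',q.round(1),round(e,1))
"
```

```text
[565.4 -68.9 155.8] 1.8 [-80.3 -22.2] z120 [-83.7 -27.6]
[573.6 -26.2 142. ] 0.6 [-36.9 -23.1] z120 [-35.3 -26.2]
[514.5 -17.  119.8] 4.7 [-37.7  36.7] z120 [-35.8  35.3]
[506.5 -64.4 104.9] 1.1 [-85.8  36.7] z120 [-83.6  35.2]
(330, 100) [ 1.4 76.7]
(493, 101) [  0.3 -70.9]
(336, 268) [-158.4   79.5]
(484, 267) [-157.5  -71.3]
(477, 87) [  9.2 -53.2]
tall [381.9 -24.1 163.8] 0.3
tall [377.7 -74.2 163.7] 0.5
tall [307.4 -68.  163.8] 0.1
```

```bash
python3 -m handwheel '[[[20,3,0,18,0],[20,0,0,18,0],[20,0,0,18,0],[20,0,0,18,0],[20,0,0,18,0],[20,0,0,16,0],[20,0,0,0,0],[20,0,0,0,0]]]'
python3 -c "
from h import *
st((-90,5,100))"
```

```text
clock: 4.3
tool_pos: [533.0, -102.8, 99.9]
ee_rot: [0.996, -0.084, 0.0, -0.0]
force: [-0.3, -0.2, 1.2]
opening: 19.7
t 4.3 p [ 533.  -102.8   99.9] tray [-119.2    4.1] xang -9.63 F [-0.3 -0.2  1.2] Ftray [-0.3  0.3] open 19.7
want xang -9.61 joints [ 0.41  0.36 -0.41  1.98  0.19  0.83 -0.27]
tool shift [ -0.9 -29.2  -0.1]
```

```bash
python3 -m handwheel '[[[20,0,-5,0,0],[20,0,-5,0,0],[20,0,-5,0,0],[20,0,-5,0,0],[20,0,-4,0,0],[20,0,-4,0,0],[20,0,-4,0,0],[20,0,-4,0,0]]]'
python3 -c "
from h import *
st()"
python3 -m handwheel '[[[20,0,-4,0,0],[20,0,-4,0,0],[20,0,-4,0,0],[20,0,-3,0,0],[20,0,-3,0,0],[20,0,-3,0,0],[20,0,-3,0,0],[20,0,-3,0,0]]]'
python3 -c "
from h import *
st()
crop(ctrl.read_camera('side'),250,80,240,180,3,'s2.png')"
```

```text
clock: 5.3
tool_pos: [538.8, -67.3, 99.6]
ee_rot: [0.996, -0.084, 0.0, 0.0]
force: [-0.7, -1.2, 1.8]
opening: 20.2
t 5.3 p [538.8 -67.3  99.6] tray [-83.2   4.4] xang -9.65 F [-0.7 -1.2  1.8] Ftray [-1.3  0.5] open 20.2
want xang -9.61 joints [ 0.35  0.37 -0.42  1.98  0.2   0.83 -0.34]
clock: 6.3
tool_pos: [543.3, -40.5, 99.5]
ee_rot: [0.996, -0.084, -0.0, -0.0]
force: [-0.5, 0.4, -0.7]
opening: 19.8
t 6.3 p [543.3 -40.5  99.5] tray [-56.    4.5] xang -9.63 F [-0.5  0.4 -0.7] Ftray [0.3 0.5] open 19.8
want xang -9.61 joints [ 0.31  0.37 -0.43  1.97  0.2   0.84 -0.4 ]
```

View pics/s2.png

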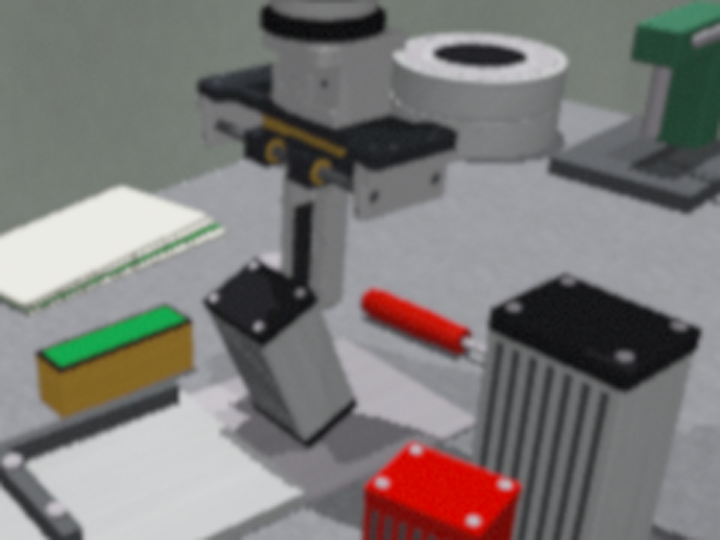

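The PSU is tilting (side crop 205–355, 260–445) with almost no force on the tool. I'll check whether it is still moving.

```bash

python3 -c "
from h import *
st()
crop(ctrl.read_camera('side'),250,80,240,180,3,'s3.png');crop(ctrl.read_camera('wrist'),0,0,640,400,1.25,'w3.png')"
```

```text
t 6.35 p [543.3 -40.1  99.5] tray [-55.6   4.5] xang -9.61 F [0.3 0.3 0.5] Ftray [ 0.4 -0.2] open 20.3
want xang -9.61 joints [ 0.31  0.37 -0.43  1.97  0.2   0.84 -0.4 ]
```

View pics/s3.png

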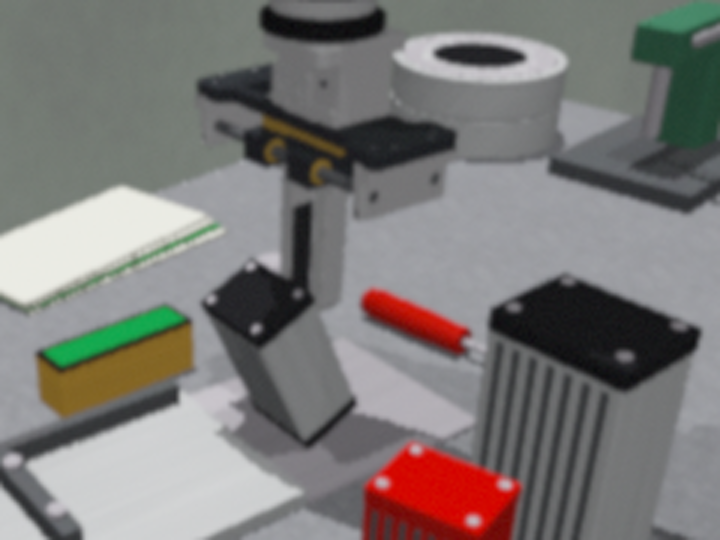

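View pics/w3.png

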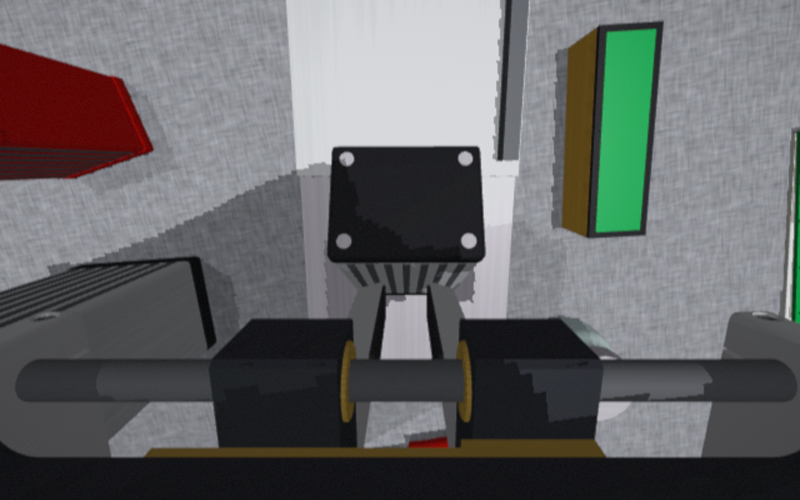

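```bash

python3 -c "
from h import *
s=cam('side')
v=lambda x,y:((x+.5)/3-.5+250,(y+.5)/3-.5+80)
for p,z in [((308,443),4),((255,408),4),((298,497),12),((196,395),12),((355,403),20)]: print(p,wt(onz(s,v(*p),z)).round(1))
for p in [(0,-70,12),(0,80,12),(0,-27,12),(0,37,12),(0,37,4)]:
  q=proj(s,[*tw(p[0],p[1]),p[2]]); print(p,((q-[250,80]+.5)*3).round(0))
"
```

```text
(308, 443) [-39.2  28.6]
(255, 408) [-35.7 -28.7]
(298, 497) [11.7 80.3]
(196, 395) [ -3.3 -58.3]
(355, 403) [-83.2  26.8]
(0, -70, 12) [184. 390.]
(0, 80, 12) [312. 491.]
(0, -27, 12) [217. 416.]
(0, 37, 12) [272. 459.]
(0, 37, 4) [272. 469.]
```

The foot is still at about x=-37, so the PSU tipped in place instead of sliding. It is right around its balance point. I'll back off gently so that it follows the finger upright if it hasn't passed balance yet.

```bash
python3 -m handwheel '[[[20,0,5,0,0],[20,0,5,0,0],[20,0,5,0,0],[20,0,5,0,0],[20,0,5,0,0],[20,0,5,0,0],[20,0,5,0,0],[20,0,5,0,0]]]'
python3 -c "
from h import *
st()
crop(ctrl.read_camera('side'),200,100,240,180,3,'s4.png');crop(ctrl.read_camera('top'),215,150,200,120,4,'t4.png')"
```

```text
clock: 7.45
tool_pos: [536.5, -80.5, 99.5]
ee_rot: [0.996, -0.084, -0.0, -0.0]
force: [0.4, 0.2, -0.1]
opening: 20.0
t 7.45 p [536.5 -80.5  99.5] tray [-96.6   4.5] xang -9.63 F [ 0.4  0.2 -0.1] Ftray [ 0.2 -0.3] open 20.0
want xang -9.61 joints [ 0.37  0.37 -0.41  1.98  0.2   0.83 -0.32]
```

View pics/s4.png

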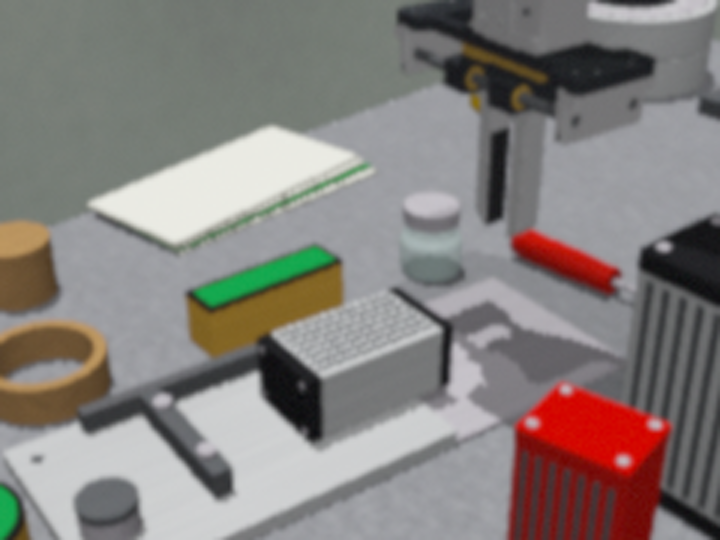

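View pics/t4.png

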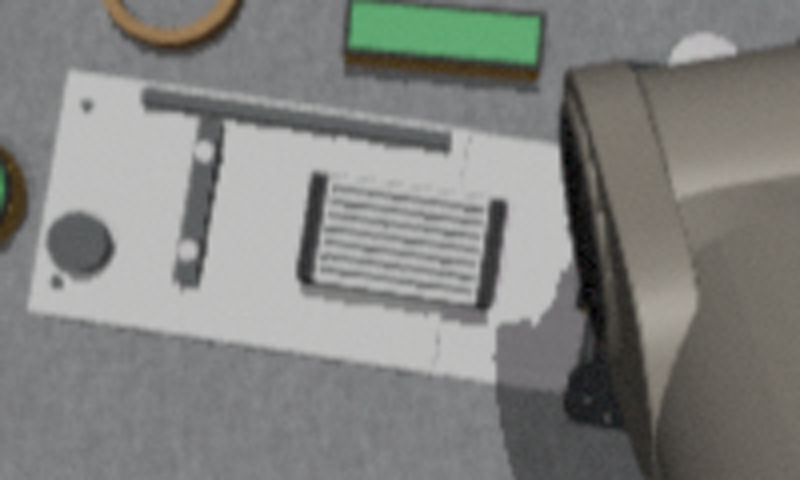

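The PSU fell forward and lies flat on the bed: top crop (299–506, 175–308). Its foot end still overhangs the apron. Measuring.

```bash

python3 -c "
from h import *
t=cam('top'); s=cam('side')
u=lambda x,y:((x+.5)/4-.5+215,(y+.5)/4-.5+150)
v=lambda x,y:((x+.5)/3-.5+200,(y+.5)/3-.5+100)
for p in [(507,200),(491,306),(313,173),(299,281)]: print(wt(onz(t,u(*p),62)).round(1))
for a,b in [((507,200),(396,290)),((491,306),(447,328)),((299,281),(320,380)),((313,173),(264,340))]:
    q,e=tri(t,u(*a),s,v(*b)); print(q.round(1),round(e,1),wt(q).round(1))
print('z62 side',[wt(onz(s,v(*p),62)).round(1) for p in [(396,290),(447,328),(320,380),(264,340)]])
print('bottom',wt(onz(s,v(447,383),12)).round(1),wt(onz(s,v(320,440),12)).round(1))
"
```

```text
[-27.2 -25.1]
[-26.9  37.1]
[ 86.7 -24.2]
[85.1 39.2]
[578.5 -16.4  57.9] 2.3 [-26.4 -26.3]
[518.1  -4.8  58.2] 5.2 [-25.   35.2]
[531.5 103.5  63.2] 2.6 [84.  40.1]
[594.9  94.8  59.5] 2.2 [ 86.  -23.8]
z62 side [array([-21.3, -21.5]), array([-19.2,  38.1]), array([82.1, 39.6]), array([ 87.1, -19.6])]
bottom [-25.6  32.9] [80.7 35.2]
```

It lies at tray x -28..88, y -26..38, top at about z 60, so flat and nearly square. I'll lower the tool behind the foot end and slide it along.

```bash
python3 -m handwheel '[[[20,-1.5,0,13,0],[20,0,0,13,0],[20,0,0,13,0],[20,0,0,13,0],[20,0,0,13,0],[20,0,0,11,0],[20,0,0,0,0],[20,0,0,0,0]]]'
python3 -c "
from h import *
st()"
python3 -m handwheel '[[[20,0,-10,0,0],[20,0,-10,0,0],[20,0,-10,0,0],[20,0,-8,0,0],[20,0,-5,0,0],[20,0,-5,0,0],[20,0,-5,0,0],[20,0,-5,0,0]]]'
python3 -c "
from h import *
st()"
```

```text
clock: 8.55
tool_pos: [535.3, -79.9, 23.7]
ee_rot: [0.996, -0.084, 0.0, -0.0]
force: [-0.5, 0.2, -0.7]
opening: 19.8
t 8.55 p [535.3 -79.9  23.7] tray [-96.2   5.7] xang -9.63 F [-0.5  0.2 -0.7] Ftray [0.1 0.6] open 19.8
want xang -9.61 joints [ 0.34  0.47 -0.38  2.03  0.27  0.68 -0.38]
clock: 9.55
tool_pos: [544.8, -22.5, 23.5]
ee_rot: [0.996, -0.084, -0.0, -0.0]
force: [-0.9, 0.2, 1.1]
opening: 19.9
t 9.55 p [544.8 -22.5  23.5] tray [-38.1   5.9] xang -9.65 F [-0.9  0.2  1.1] Ftray [0.  0.9] open 19.9
want xang -9.61 joints [ 0.23  0.48 -0.38  2.02  0.27  0.69 -0.49]
```

```bash
python3 -m handwheel '[[[20,0,-5,0,0],[20,0,-5,0,0],[20,0,-5,0,0],[20,0,-5,0,0],[20,0,-5,0,0],[20,0,-5,0,0],[20,0,-5,0,0],[20,0,-5,0,0]]]'
python3 -c "
from h import *
st()
crop(ctrl.read_camera('side'),200,100,240,180,3,'s5.png');crop(ctrl.read_camera('wrist'),0,0,640,400,1.25,'w5.png')"
```

```text
clock: 10.55
tool_pos: [551.5, 17.1, 23.5]
ee_rot: [0.996, -0.084, -0.0, -0.0]
force: [-0.4, -0.9, 0.2]
opening: 19.9
t 10.55 p [551.5  17.1  23.5] tray [2.1 5.9] xang -9.63 F [-0.4 -0.9  0.2] Ftray [-1.   0.2] open 19.9
want xang -9.61 joints [ 0.16  0.49 -0.38  2.    0.28  0.7  -0.56]
```

View pics/s5.png

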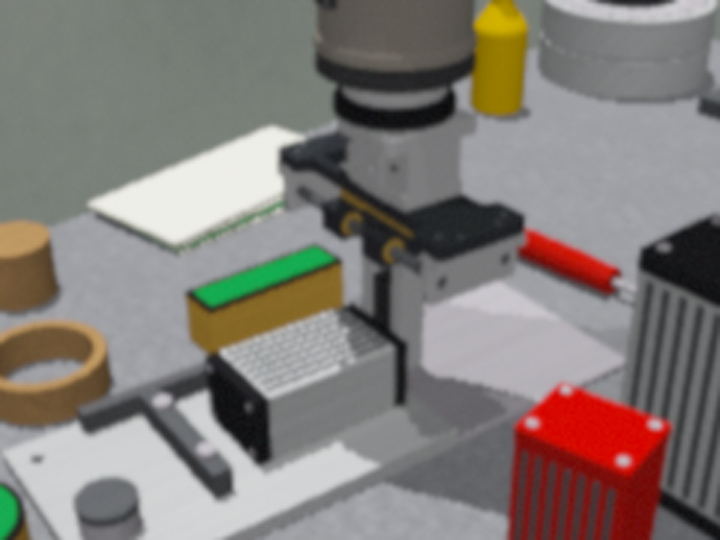

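View pics/w5.png

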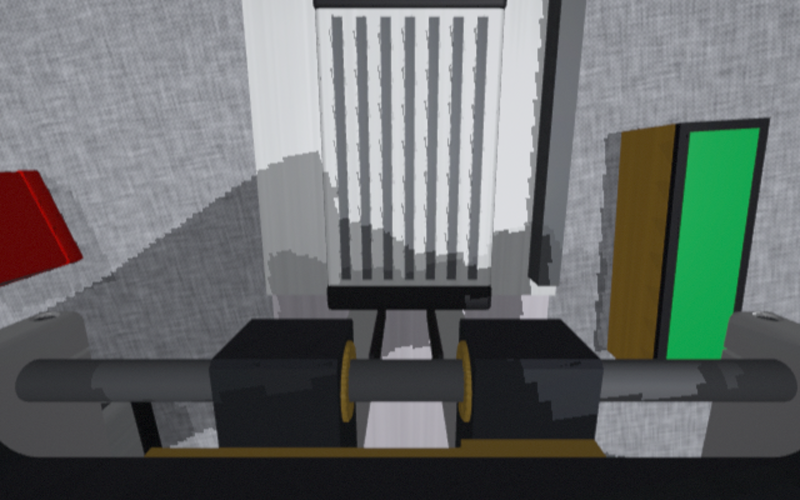

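Sliding squarely, with about 20 mm left to the stop.

```bash
python3 -m handwheel '[[[20,0,-2,0,0],[20,0,-2,0,0],[20,0,-2,0,0],[20,0,-2,0,0],[20,0,-2,0,0],[20,0,-2,0,0],[20,0,-2,0,0],[20,0,-1,0,0]]]'
python3 -c "
from h import *
st()"
python3 -m handwheel '[[[20,0,-0.5,0,0],[20,0,-0.5,0,0],[20,0,-0.5,0,0],[20,0,-0.5,0,0],[20,0,-0.5,0,0],[20,0,-0.5,0,0],[20,0,0,0,0],[20,0,0,0,0]]]'
python3 -c "
from h import *
st()"
```

```text
clock: 11.65
tool_pos: [554.0, 31.7, 23.5]
ee_rot: [0.996, -0.084, -0.0, -0.0]
force: [-0.8, -1.6, 1.6]
opening: 20.2
t 11.65 p [554.   31.7  23.5] tray [16.9  5.9] xang -9.63 F [-0.8 -1.6  1.6] Ftray [-1.7  0.5] open 20.2
want xang -9.61 joints [ 0.14  0.49 -0.39  2.    0.28  0.7  -0.59]
clock: 12.65
tool_pos: [554.5, 34.5, 23.5]
ee_rot: [0.996, -0.084, 0.0, -0.0]
force: [0.5, -0.5, -1.2]
opening: 19.9
t 12.65 p [554.5  34.5  23.5] tray [19.8  5.9] xang -9.63 F [ 0.5 -0.5 -1.2] Ftray [-0.4 -0.6] open 19.9
want xang -9.61 joints [ 0.13  0.49 -0.39  2.    0.28  0.7  -0.6 ]
```

```bash
python3 -m handwheel '[[[20,0,-0.3,0,0],[20,0,-0.3,0,0],[20,0,-0.3,0,0],[20,0,-0.3,0,0],[20,0,-0.3,0,0],[20,0,0,0,0],[20,0,0,0,0],[20,0,0,0,0]]]'
python3 -c "
from h import *
st()"
python3 -m handwheel '[[[20,0,-0.3,0,0],[20,0,-0.3,0,0],[20,0,-0.3,0,0],[20,0,-0.3,0,0],[20,0,-0.3,0,0],[20,0,0,0,0],[20,0,0,0,0],[20,0,0,0,0]]]'
python3 -c "
from h import *
st()"
```

```text
clock: 13.65
tool_pos: [554.7, 36.0, 23.5]
ee_rot: [0.996, -0.084, -0.0, -0.0]
force: [0.2, -0.8, -0.4]
opening: 20.2
t 13.65 p [554.7  36.   23.5] tray [21.3  5.9] xang -9.63 F [ 0.2 -0.8 -0.4] Ftray [-0.7 -0.4] open 20.2
want xang -9.61 joints [ 0.13  0.49 -0.39  2.    0.28  0.7  -0.6 ]
clock: 14.65
tool_pos: [555.0, 37.5, 23.5]
ee_rot: [0.996, -0.084, 0.0, -0.0]
force: [0.2, -1.1, -1.1]
opening: 20.1
t 14.65 p [555.   37.5  23.5] tray [22.8  5.9] xang -9.63 F [ 0.2 -1.1 -1.1] Ftray [-1.  -0.4] open 20.1
want xang -9.61 joints [ 0.13  0.5  -0.39  1.99  0.28  0.7  -0.6 ]
```

```bash

python3 -c "
from h import *
crop(ctrl.read_camera('side'),220,140,140,105,5.5,'s6.png')"
python3 -m handwheel '[[[20,0,-0.3,0,0],[20,0,-0.3,0,0],[20,0,-0.3,0,0],[20,0,-0.3,0,0],[20,0,-0.3,0,0],[20,0,0,0,0],[20,0,0,0,0],[20,0,0,0,0]]]'
python3 -c "
from h import *
st()"
```

```text
clock: 15.7
tool_pos: [555.2, 39.0, 23.5]
ee_rot: [0.996, -0.084, -0.0, -0.0]
force: [-0.1, -0.2, 0.4]
opening: 19.8
t 15.7 p [555.2  39.   23.5] tray [24.3  5.9] xang -9.63 F [-0.1 -0.2  0.4] Ftray [-0.2  0. ] open 19.8
want xang -9.61 joints [ 0.13  0.5  -0.39  1.99  0.28  0.7  -0.6 ]
```

View pics/s6.png

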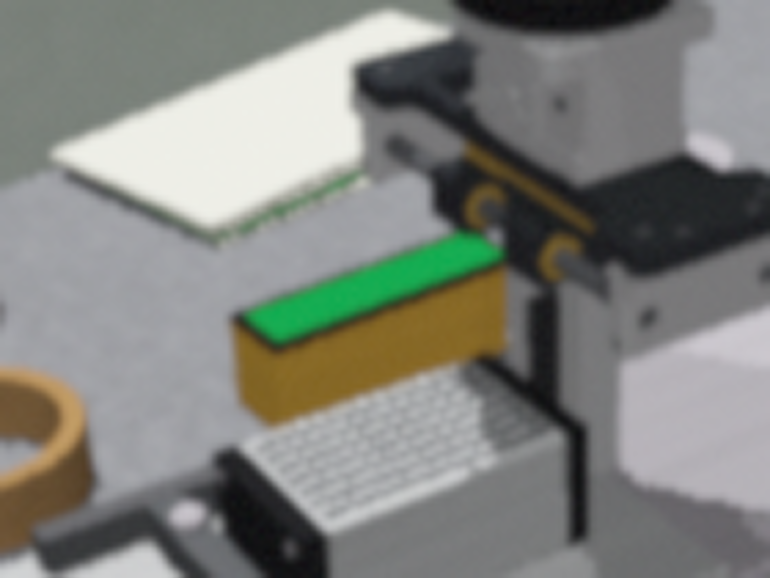

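The end cap is nearly at the stop (crop 220–330, 450–560). Creeping on.

```bash
python3 -m handwheel '[[[20,0,-0.4,0,0],[20,0,-0.4,0,0],[20,0,-0.4,0,0],[20,0,-0.4,0,0],[20,0,-0.2,0,0],[20,0,0,0,0],[20,0,0,0,0],[20,0,0,0,0]]]'
python3 -c "
from h import *
st()"
```

```text
clock: 16.7
tool_pos: [555.3, 39.4, 23.5]
ee_rot: [0.996, -0.084, -0.0, 0.001]
force: [-2.3, -9.6, 3.6]
opening: 20.0
t 16.7 p [555.3  39.4  23.5] tray [24.7  5.9] xang -9.69 F [-2.3 -9.6  3.6] Ftray [-9.9  0.6] open 20.0
want xang -9.61 joints [ 0.12  0.5  -0.39  1.99  0.28  0.7  -0.61]
```

That is contact with the stop at 9.9 N. Holding.

```bash
for i in 1; do python3 -m handwheel '[[[20,0,0,0,0],[20,0,0,0,0],[20,0,0,0,0],[20,0,0,0,0],[20,0,0,0,0],[20,0,0,0,0],[20,0,0,0,0],[20,0,0,0,0]]]'; done
python3 -c "
from h import *
st()
crop(ctrl.read_camera('side'),220,140,140,105,5.5,'s7.png');crop(ctrl.read_camera('top'),215,150,200,120,4,'t7.png')
st()"
```

```text
clock: 17.7
tool_pos: [555.3, 39.4, 23.5]
ee_rot: [0.996, -0.084, -0.0, 0.001]
force: [-2.2, -8.4, 4.1]
opening: 20.1
t 17.7 p [555.3  39.4  23.5] tray [24.7  5.9] xang -9.69 F [-2.2 -8.4  4.1] Ftray [-8.7  0.8] open 20.1
want xang -9.61 joints [ 0.12  0.5  -0.39  1.99  0.28  0.7  -0.61]
t 17.8 p [555.2  39.4  23.5] tray [24.7  6. ] xang -9.69 F [-1.8 -8.3  3.7] Ftray [-8.5  0.4] open 20.2
want xang -9.61 joints [ 0.12  0.5  -0.39  1.99  0.28  0.7  -0.61]
```

View pics/s7.png

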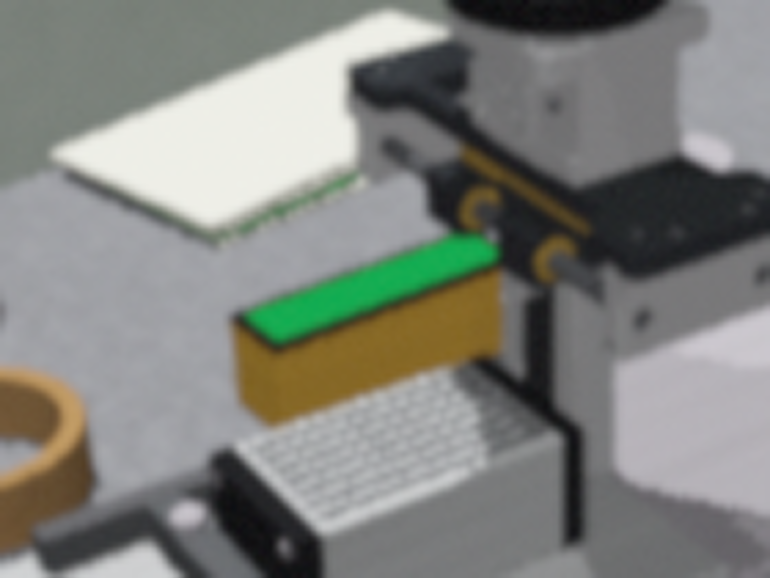

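View pics/t7.png

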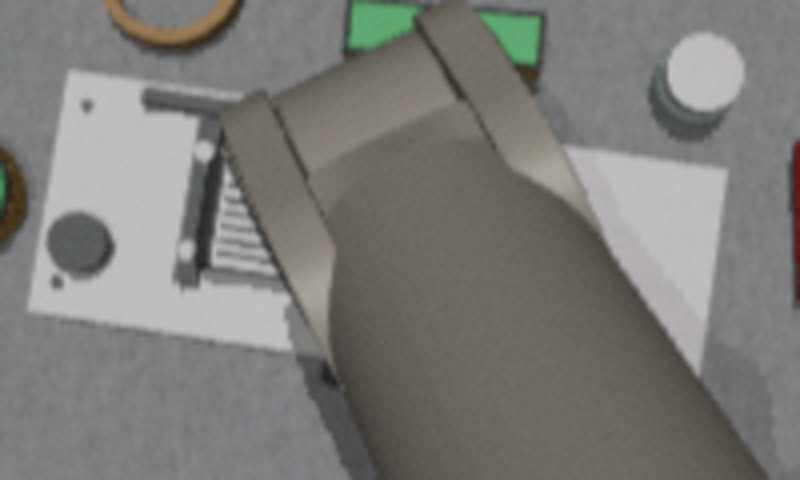

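The end cap is flush against the stop (top crop ~210, 170–280). I'll add a touch and hold another full second near 10 N.

```bash
python3 -m handwheel '[[[20,0,-0.2,0,0],[20,0,0,0,0],[20,0,0,0,0],[20,0,0,0,0],[20,0,0,0,0],[20,0,0,0,0],[20,0,0,0,0],[20,0,0,0,0]]]'
python3 -c "
from h import *
st()"
python3 -m handwheel '[[[20,0,0,0,0],[20,0,0,0,0],[20,0,0,0,0],[20,0,0,0,0],[20,0,1,0,0],[20,0,3,0,0],[20,0,8,0,0],[20,0,20,0,0]]]'
python3 -c "
from h import *
st((90,65,160))"
```

```text
clock: 18.8
tool_pos: [555.3, 39.4, 23.5]
ee_rot: [0.996, -0.085, -0.0, 0.001]
force: [-2.7, -8.2, 3.3]
opening: 20.0
t 18.8 p [555.3  39.4  23.5] tray [24.7  6. ] xang -9.69 F [-2.7 -8.2  3.3] Ftray [-8.5  1.3] open 20.0
want xang -9.61 joints [ 0.12  0.5  -0.39  1.99  0.28  0.7  -0.61]
clock: 19.8
tool_pos: [550.2, 9.2, 23.5]
ee_rot: [0.997, -0.083, 0.0, -0.0]
force: [-0.8, -0.8, -0.6]
opening: 20.0
t 19.8 p [550.2   9.2  23.5] tray [-5.8  5.9] xang -9.55 F [-0.8 -0.8 -0.6] Ftray [-0.9  0.6] open 20.0
want xang -9.61 joints [ 0.18  0.49 -0.38  2.01  0.28  0.7  -0.55]
tool shift [ -59.   -96.  -136.4]
```

```bash
python3 -m handwheel '[[[20,0,0,-30,0],[20,0,0,-30,0],[20,0,0,-30,0],[20,0,0,-30,-10],[40,0,0,-16,-10],[40,0,0,0,-10],[40,0,0,0,-10],[40,0,0,0,-10]]]'
python3 -m handwheel '[[[40,0,0,0,-10],[40,0,0,0,-10],[40,0,0,0,-10],[40,0,0,0,-10],[40,0,0,0,0],[40,0,0,0,0],[40,0,0,0,0],[40,0,0,0,0]]]'
python3 -c "
from h import *
st((90,75,160))"
```

```text
clock: 20.8
tool_pos: [549.9, 7.8, 159.5]
ee_rot: [0.938, 0.347, -0.0, 0.0]
force: [0.6, -0.5, -0.4]
opening: 40.5
clock: 21.8
tool_pos: [550.2, 9.3, 159.5]
ee_rot: [0.764, 0.645, 0.0, 0.0]
force: [-0.5, 0.4, 0.2]
opening: 39.7
t 21.8 p [550.2   9.3 159.5] tray [-5.7  5.9] xang 80.31 F [-0.5  0.4  0.2] Ftray [0.3 0.5] open 39.7
want xang -9.61 joints [ 0.48  0.36 -0.74  1.9   0.29  0.99  1.01]
tool shift [ 95.6 -69.2  -0.5]
```

```bash
python3 -m handwheel '[[[40,16,-14,0,0],[40,16,-14,0,0],[40,16,-14,0,0],[40,16,-14,0,0],[40,16,-13,0,0],[40,16,0,0,0],[40,0,0,0,0],[40,0,0,0,0]]]'
python3 -c "
from h import *
st((90,75,28))
crop(ctrl.read_camera('side'),180,90,240,180,3,'s8.png');crop(ctrl.read_camera('wrist'),0,0,640,400,1.25,'w8.png')"
```

```text
clock: 22.8
tool_pos: [498.6, 115.1, 159.3]
ee_rot: [0.764, 0.645, -0.0, -0.0]
force: [-0.4, -0.1, 0.2]
opening: 40.0
t 22.8 p [498.6 115.1 159.3] tray [89.9 74.5] xang 80.34 F [-0.4 -0.1  0.2] Ftray [-0.2  0.3] open 40.0
want xang -9.61 joints [ 0.34  0.3  -0.8   1.98  0.27  0.97  0.8 ]
tool shift [ 1.000e-01 -5.000e-01  1.313e+02]
```

View pics/s8.png

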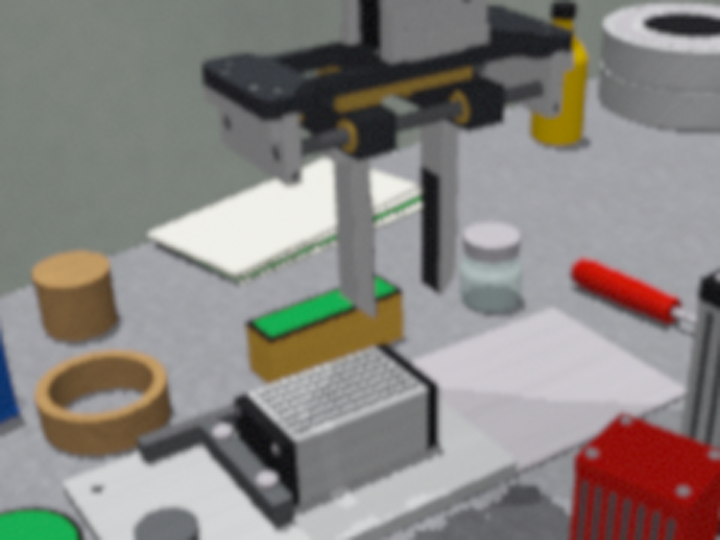

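View pics/w8.png

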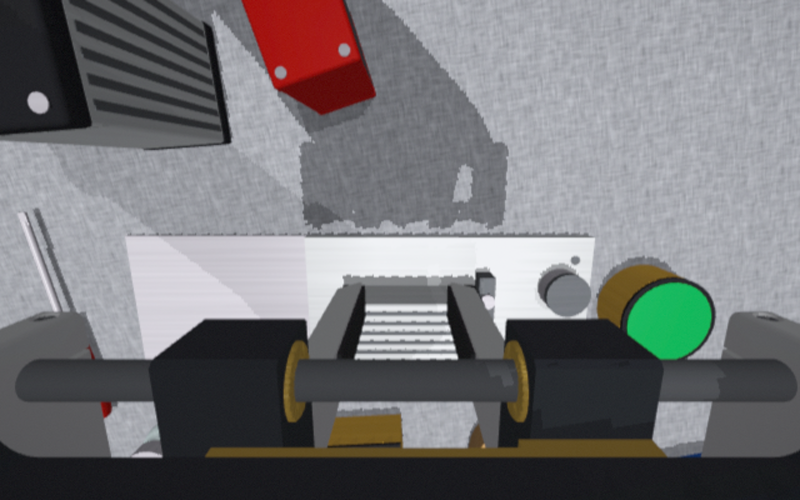

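The PSU sits flush at the stop. The tool is on the near side, opposite mid-length. Lowering and pushing toward the rail: face at y≈38, 29 mm to go.

```bash
python3 -m handwheel '[[[40,0,0,25,0],[40,0,0,25,0],[40,0,0,25,0],[40,0,0,25,0],[40,0,0,20,0],[40,0,0,13,0],[40,0,0,0,0],[40,0,0,0,0]]]'
python3 -c "
from h import *
st()"
python3 -m handwheel '[[[40,0,5,0,0],[40,0,5,0,0],[40,0,5,0,0],[40,0,3,0,0],[40,0,3,0,0],[40,0,2,0,0],[40,0,2,0,0],[40,0,2,0,0]]]'
python3 -c "
from h import *
st()"
```

```text
clock: 23.9
tool_pos: [498.7, 115.7, 27.1]
ee_rot: [0.764, 0.645, 0.0, 0.0]
force: [0.6, -0.4, 0.2]
opening: 40.1
t 23.9 p [498.7 115.7  27.1] tray [90.5 74.4] xang 80.36 F [ 0.6 -0.4  0.2] Ftray [-0.3 -0.7] open 40.1
want xang -9.61 joints [ 0.22  0.49 -0.69  2.08  0.47  0.73  0.62]
clock: 24.9
tool_pos: [525.0, 111.0, 26.5]
ee_rot: [0.764, 0.645, -0.0, -0.0]
force: [0.4, -0.4, 0.4]
opening: 40.1
t 24.9 p [525.  111.   26.5] tray [90.2 47.8] xang 80.37 F [ 0.4 -0.4  0.4] Ftray [-0.3 -0.5] open 40.1
want xang -9.61 joints [ 0.22  0.53 -0.68  2.02  0.48  0.75  0.65]
```

Next, 22 mm of slide, slowing down. Final contact is expected at TCP y ≈ 17.

```bash
python3 -m handwheel '[[[40,0,3,0,0],[40,0,3,0,0],[40,0,3,0,0],[40,0,3,0,0],[40,0,3,0,0],[40,0,3,0,0],[40,0,2,0,0],[40,0,2,0,0]]]'
python3 -c "
from h import *
st()"
python3 -m handwheel '[[[40,0,1,0,0],[40,0,1,0,0],[40,0,1,0,0],[40,0,0.5,0,0],[40,0,0.5,0,0],[40,0,0.5,0,0],[40,0,0,0,0],[40,0,0,0,0]]]'
python3 -c "
from h import *
st()
crop(ctrl.read_camera('side'),200,110,200,150,4,'s9.png')"
```

```text
clock: 25.9
tool_pos: [546.6, 107.3, 26.5]
ee_rot: [0.764, 0.645, -0.0, -0.0]
force: [-2.8, -0.4, 2.2]
opening: 39.9
t 25.9 p [546.6 107.3  26.5] tray [90.2 25.8] xang 80.37 F [-2.8 -0.4  2.2] Ftray [-0.8  2.7] open 39.9
want xang -9.61 joints [ 0.22  0.55 -0.67  1.98  0.49  0.78  0.67]
clock: 26.9
tool_pos: [551.1, 106.5, 26.5]
ee_rot: [0.764, 0.645, 0.0, 0.0]
force: [-2.1, -0.9, -1.6]
opening: 39.7
t 26.9 p [551.1 106.5  26.5] tray [90.2 21.3] xang 80.37 F [-2.1 -0.9 -1.6] Ftray [-1.2  1.9] open 39.7
want xang -9.61 joints [ 0.22  0.56 -0.67  1.97  0.49  0.78  0.67]
```

View pics/s9.png

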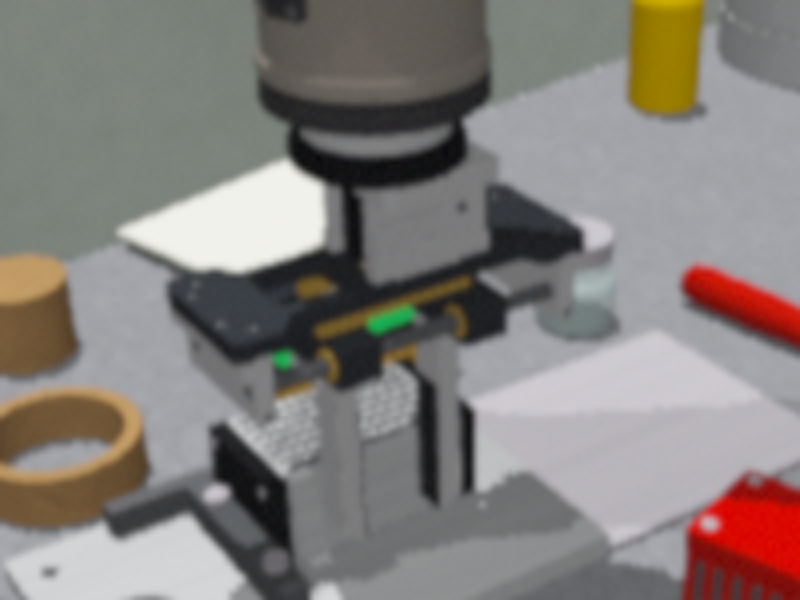

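Still sliding squarely. The far edge is close to the rail.

```bash
python3 -m handwheel '[[[40,0,0.5,0,0],[40,0,0.5,0,0],[40,0,0.5,0,0],[40,0,0.3,0,0],[40,0,0.2,0,0],[40,0,0,0,0],[40,0,0,0,0],[40,0,0,0,0]]]'
python3 -c "
from h import *
st()"
python3 -m handwheel '[[[40,0,0.4,0,0],[40,0,0.4,0,0],[40,0,0.3,0,0],[40,0,0.2,0,0],[40,0,0.2,0,0],[40,0,0,0,0],[40,0,0,0,0],[40,0,0,0,0]]]'
python3 -c "
from h import *
st()"
```

```text
clock: 27.95
tool_pos: [553.0, 106.2, 26.5]
ee_rot: [0.764, 0.645, 0.0, -0.0]
force: [-2.2, -0.8, -0.1]
opening: 40.3
t 27.95 p [553.  106.2  26.5] tray [90.2 19.3] xang 80.36 F [-2.2 -0.8 -0.1] Ftray [-1.2  2. ] open 40.3
want xang -9.61 joints [ 0.22  0.56 -0.67  1.97  0.49  0.78  0.68]
clock: 28.95
tool_pos: [554.5, 106.0, 26.5]
ee_rot: [0.764, 0.645, 0.0, 0.0]
force: [-1.3, -0.8, -1.1]
opening: 40.0
t 28.95 p [554.5 106.   26.5] tray [90.3 17.8] xang 80.37 F [-1.3 -0.8 -1.1] Ftray [-1.   1.1] open 40.0
want xang -9.61 joints [ 0.22  0.56 -0.67  1.96  0.49  0.78  0.68]
```

```bash
python3 -m handwheel '[[[40,0,0.4,0,0],[40,0,0.4,0,0],[40,0,0.3,0,0],[40,0,0.2,0,0],[40,0,0.2,0,0],[40,0,0,0,0],[40,0,0,0,0],[40,0,0,0,0]]]'
python3 -c "
from h import *
st()"
```

```text
clock: 29.95
tool_pos: [555.5, 105.8, 26.5]
ee_rot: [0.764, 0.645, -0.0, -0.0]
force: [-5.5, -0.1, 3.7]
opening: 40.5
t 29.95 p [555.5 105.8  26.5] tray [90.3 16.8] xang 80.37 F [-5.5 -0.1  3.7] Ftray [-1.   5.4] open 40.5
want xang -9.61 joints [ 0.22  0.56 -0.67  1.96  0.49  0.79  0.68]
```

Contact with the rail at 5 N. Building to about 10 N.

```bash
python3 -m handwheel '[[[40,0,0.3,0,0],[40,0,0.3,0,0],[40,0,0.1,0,0],[40,0,0,0,0],[40,0,0,0,0],[40,0,0,0,0],[40,0,0,0,0],[40,0,0,0,0]]]'
python3 -c "
from h import *
st()"
```

```text
clock: 30.95
tool_pos: [555.5, 105.8, 26.5]
ee_rot: [0.764, 0.645, -0.001, -0.0]
force: [-10.5, 0.5, 6.8]
opening: 39.8
t 30.95 p [555.5 105.8  26.5] tray [90.3 16.8] xang 80.38 F [-10.5   0.5   6.8] Ftray [-1.3 10.4] open 39.8
want xang -9.61 joints [ 0.22  0.56 -0.67  1.96  0.49  0.79  0.68]
```

```bash
python3 -m handwheel '[[[40,0,0,0,0],[40,0,0,0,0],[40,0,0,0,0],[40,0,0,0,0],[40,0,0,0,0],[40,0,0,0,0],[40,0,0,0,0],[40,0,0,0,0]]]'
python3 -c "
from h import *
st()"
python3 -m handwheel '[[[40,0,0,0,0],[40,0,0,0,0],[40,0,0,0,0],[40,0,-0.5,0,0],[40,0,-1,0,0],[40,0,-4,0,0],[40,0,-12,0,0],[40,0,-20,0,0]]]'
python3 -m handwheel '[[[40,0,-10,0,0],[40,0,0,-20,0],[40,0,0,-25,0],[40,0,0,-25,0],[40,0,-20,-25,0],[40,0,-25,-25,0],[40,-40,0,-5,0],[40,-40,0,0,0]]]'
python3 -c "
from h import *
st()
crop(ctrl.read_camera('side'),180,110,200,150,4,'s10.png');crop(ctrl.read_camera('top'),215,130,200,140,4,'t10.png');crop(ctrl.read_camera('wrist'),0,0,640,400,1.25,'w10.png')"
```

```text
clock: 31.95
tool_pos: [555.5, 105.8, 26.5]
ee_rot: [0.764, 0.645, -0.001, -0.0]
force: [-9.9, -0.1, 8.0]
opening: 39.9
t 31.95 p [555.5 105.8  26.5] tray [90.3 16.8] xang 80.38 F [-9.9 -0.1  8. ] Ftray [-1.7  9.8] open 39.9
want xang -9.61 joints [ 0.22  0.56 -0.67  1.96  0.49  0.79  0.68]
clock: 32.95
tool_pos: [519.0, 112.1, 26.5]
ee_rot: [0.764, 0.645, 0.0, -0.0]
force: [-0.6, -0.1, -0.7]
opening: 40.2
clock: 33.95
tool_pos: [452.8, 41.7, 153.6]
ee_rot: [0.764, 0.646, 0.001, 0.001]
force: [0.7, -0.4, -0.4]
opening: 40.4
t 33.95 p [452.8  41.7 153.6] tray [  9.9 107.4] xang 80.44 F [ 0.7 -0.4 -0.4] Ftray [-0.3 -0.8] open 40.4
want xang -9.61 joints [ 0.51  0.2  -0.81  2.1   0.19  0.91  0.99]
```

View pics/s10.png

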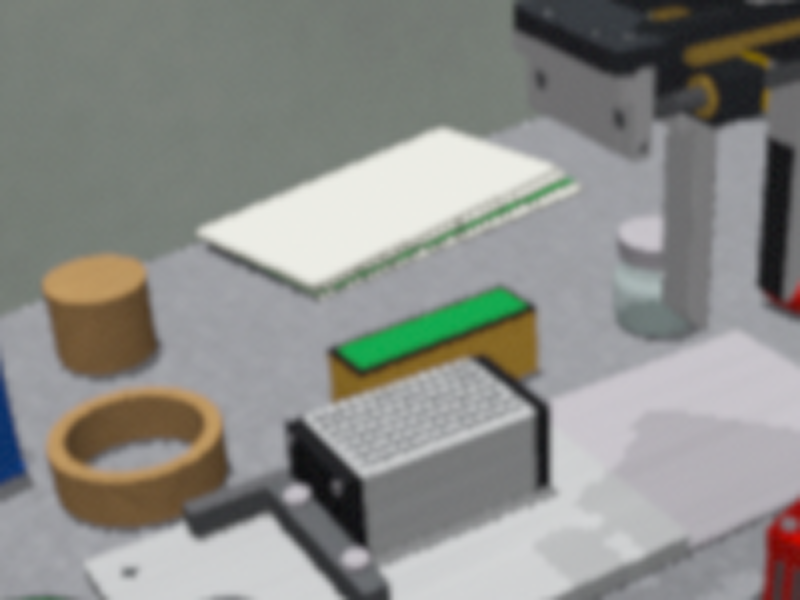

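View pics/t10.png

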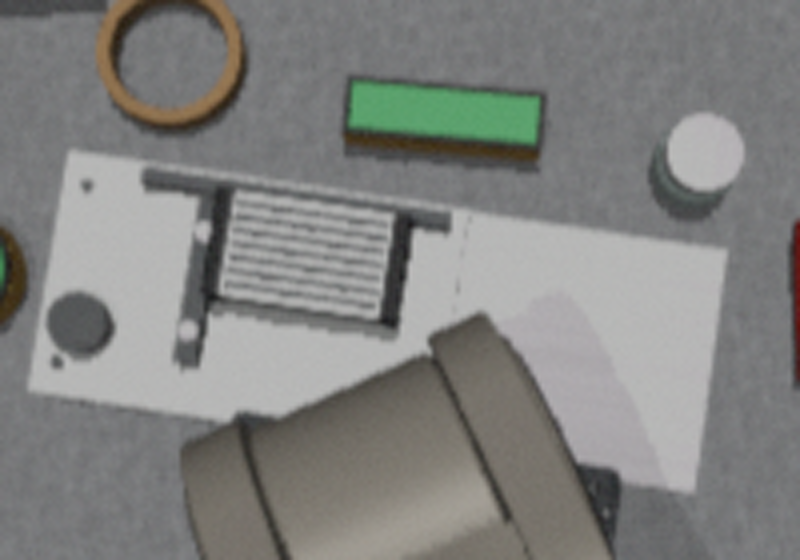

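View pics/w10.png

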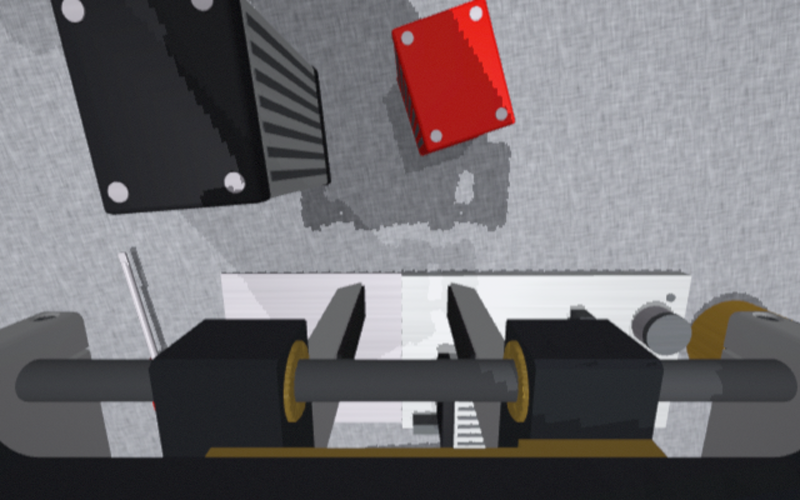

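The PSU lies in the corner of the stop and rail: top crop (206–410, 187–328). Bystanders are in place. A numeric check of the corner follows.

```bash

python3 -c "
from h import *
t=cam('top'); s=cam('side')
u=lambda x,y:((x+.5)/4-.5+215,(y+.5)/4-.5+130)
v=lambda x,y:((x+.5)/4-.5+180,(y+.5)/4-.5+110)
for p in [(231,187),(207,297),(410,215),(393,325)]: print('top',wt(onz(t,u(*p),62)).round(1))
for p in [(290,425),(362,475),(547,402),(484,357)]: print('side',wt(onz(s,v(*p),62)).round(1))
ctrl.read_camera('top'); a=cv2.imread('pics/top0.png')[:,:,::-1].astype(int); b=ctrl.read_camera('top').astype(int); 
for n,(x0,y0,x1,y1) in dict(tape=(235,120,280,162),bar=(298,146,354,172),jar=(376,156,404,185),drv=(410,180,430,270),dot=(183,178,220,216),tin=(225,200,245,220)).items():
    print(n,np.abs(a-b)[y0:y1,x0:x1].mean().round(2))
cv2.imwrite('pics/t11.png',cv2.resize(b.astype(np.uint8)[155:225,255:330,::-1],None,fx=8,fy=8,interpolation=cv2.INTER_CUBIC))
"
```

```text
top [140.3 -55.6]
top [143.9  10.3]
top [ 34.2 -54.5]
top [34.3 10.5]
side [148.4 -50.6]
side [140.    6.5]
side [35.4  4.3]
side [ 37.5 -50.5]
tape 1.88
bar 1.9
jar 1.58
drv 1.9
dot 1.96
tin 1.58
```

View pics/t11.png

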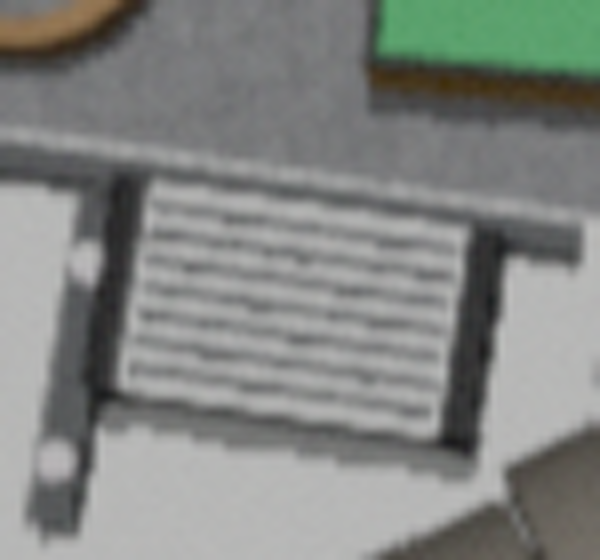

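No gap is visible at the stop or the rail, the block is square, and the bystanders are unchanged. Handing in.

```bash
python3 -c "
from h import *
st(); print(ctrl.sign_off())"
```

```text
t 34.2 p [452.8  42.6 152.5] tray [ 10.8 107.5] xang 80.35 F [0.5 1.2 0.4] Ftray [ 1.2 -0.3] open 39.9
want xang -9.61 joints [ 0.51  0.21 -0.81  2.1   0.19  0.91  0.99]
the job is handed in; nothing more can be done
None
```

The power supply is lying flat and square in the corner of the end stop and side rail, and I handed the job in at 34.2 s. One step went differently from the task: **it tipped early**. Pushed near the top, it tipped about 37 mm short of the bed instead of sliding until its foot caught the step. It then fell forward onto the correct side, on the bed.

- **End stop:** I slid it about 58 mm along the bed until it was home, then pressed for about 2.5 s. The force read 9.9 N at first and settled to about 8.5 N, a little under the 10 N asked.
- **Side rail:** I slid it about 29 mm until it was home and pressed at 9.8–10.5 N for over a second. I then backed the tool clear.
- **Forces:** The highest push I read was about 10.5 N. Forces are only reported at the end of each one-second move, so brief peaks in between weren't seen.

**Last checks:** The last pictures show no gap at either face. My top-camera corner estimates scatter by up to about 6 mm and don't quite agree with the side camera, so a gap of a millimetre or so could not be ruled out. The six bystanders look unchanged against the first top picture. The red unit and the larger one were never approached and still stand.

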